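Reset a tripped incubator and load it

TASK

The dry-block incubator has tripped out: push the lever of its trip switch fully off and leave it off while you stand every specimen pot upright and fully home in a well of its own and throw the range lever into the notch marked by the upright steel tab. When all that is done, throw the trip lever fully on, leaving the pots and the range lever as set. Keep the jar, the bottle, the beaker and the slide box standing where they are.

Things in the scene. Friction and masses are not known exactly. Their poses are not given: they have to be found in the camera images.
- trip_lever (a joint): angle of the trip switch's lever on its box (rad): 0 = fully off, against the stop, leaning 0.55 rad towards the box's own -x; 1.1 = fully on, against the other stop, leaning 0.55 rad towards the box's +x; near 0.55 (upright) = tripped. Friction (about 1.5 N at the knob) holds it wherever it is left.
- trip_box: trip switch of the heating outlet: fixed white box 130 x 90 x 70 mm (x, y, z); origin at the centre of its underside, z up. The lever swings in its x-z plane about an axis along its y; a small flat ring on the lid marks the off end (-x), a small flat bar the on end (+x). At yaw 0 the off end faces the robot
- trip_hinge (a point): pivot point of the trip lever, in the middle of the box's top, 70 mm above the bench
- trip_knob (a point): centre of the black ball (20 mm across) at the end of the trip lever, 55 mm from the pivot; the stem is 10 mm thick
- incubator: fixed white dry-block incubator, 180 x 280 mm, origin at the centre of its underside, z up; at yaw 0 its front (-x) faces the robot. A bare aluminium block (top 70 mm above the bench, 64 mm wide in x, centred 40 mm behind the origin) has a row of five wells along y; the white deck in front of it, 60 mm high, carries the range lever
- well0 (a point): centre of the mouth of a well in the block, 96 mm along the incubator's y: plain blind round hole without chamfer, 34 mm wide, 16 mm deep, axis vertical; wells are 48 mm apart
- well1 (a point): centre of the mouth of a well in the block, 48 mm along the incubator's y: plain blind round hole without chamfer, 34 mm wide, 16 mm deep, axis vertical; wells are 48 mm apart
- well2 (a point): centre of the mouth of a well in the block, 0 mm along the incubator's y: plain blind round hole without chamfer, 34 mm wide, 16 mm deep, axis vertical; wells are 48 mm apart
- well3 (a point): centre of the mouth of a well in the block, -48 mm along the incubator's y: plain blind round hole without chamfer, 34 mm wide, 16 mm deep, axis vertical; wells are 48 mm apart
- well4 (a point): centre of the mouth of a well in the block, -96 mm along the incubator's y: plain blind round hole without chamfer, 34 mm wide, 16 mm deep, axis vertical; wells are 48 mm apart
- range_lever (a joint): angle of the range lever on the incubator's deck (rad): 0 = upright, positive leans to the incubator's +y (left seen from the robot). It has four sprung detent notches at -0.6, -0.2, 0.2 and 0.6 and drops into the nearest one when let go; 0.5 to 3 N at the knob moves it over. Starts in the notch at -0.6
- range_hinge (a point): pivot of the range lever, on the deck 60 mm above the bench, 52 mm in front of the incubator's origin; the axis runs along the incubator's x
- range_knob (a point): centre of the black ball knob (24 mm across) of the range lever, 70 mm from its pivot; stem 8 mm thick. A thin steel quadrant with the notches stands 12 mm behind the stem, rising 50 mm from the deck
- tab: the marker: the one upright steel tab (12 mm wide, 28 mm tall) standing on the deck in front of the lever, opposite one of the three notches -0.2, 0.2, 0.6, at 70 mm x sin(notch angle) along the incubator's y from its origin (about -14, 14 or 40 mm); the other two notches have only a flat screw head there. Origin at its foot
- pot0_mid (a point): centre (half-way up) of a closed specimen pot, a plain upright white cylinder 32 mm across and 56 mm tall with a grey cap, about 0.09 kg, heavier in its foot; z is its axis. Three to five pots are present, the others are absent. Fully home in a well its underside rests on the well's floor and 40 mm stands out, so this point is 12 mm above the well's mouth
- pot1_mid (a point): centre (half-way up) of a closed specimen pot, a plain upright white cylinder 32 mm across and 56 mm tall with a grey cap, about 0.09 kg, heavier in its foot; z is its axis. Three to five pots are present, the others are absent. Fully home in a well its underside rests on the well's floor and 40 mm stands out, so this point is 12 mm above the well's mouth
- pot2_mid (a point): centre (half-way up) of a closed specimen pot, a plain upright white cylinder 32 mm across and 56 mm tall with a grey cap, about 0.09 kg, heavier in its foot; z is its axis. Three to five pots are present, the others are absent. Fully home in a well its underside rests on the well's floor and 40 mm stands out, so this point is 12 mm above the well's mouth
- pot3_mid (a point): centre (half-way up) of a closed specimen pot, a plain upright white cylinder 32 mm across and 56 mm tall with a grey cap, about 0.09 kg, heavier in its foot; z is its axis. Three to five pots are present, the others are absent. Fully home in a well its underside rests on the well's floor and 40 mm stands out, so this point is 12 mm above the well's mouth
- pot4_mid (a point): centre (half-way up) of a closed specimen pot, a plain upright white cylinder 32 mm across and 56 mm tall with a grey cap, about 0.09 kg, heavier in its foot; z is its axis. Three to five pots are present, the others are absent. Fully home in a well its underside rests on the well's floor and 40 mm stands out, so this point is 12 mm above the well's mouth
- canister: loose bystander: white jar 44 mm across, 85 mm tall, origin at the centre of its underside; leave standing where it is
- wash_bottle: loose bystander: white bottle 64 mm across, 150 mm tall, origin at the centre of its underside; leave standing where it is
- beaker: loose bystander: open glass beaker 60 mm across, 70 mm tall, origin at the centre of its underside; leave standing where it is
- slide_box: loose bystander: grey box 85 x 40 x 30 mm, origin at the centre of its underside; leave where it is
Not all that is in view belongs to the job. What is shaped like the part that bears pot2_mid but blue or red is not meant. Leave any purple or red look-alike of the part that bears pot0_mid alone.

How it is judged (in metres and radians):
On the way, in this order (a step that is already met when the one before it is completed fails the run):
1. the trip lever is pushed fully off (value of joint trip_lever below 0.08 rad), for 0.2 s.
2. with the trip lever still off, every pot is fully home in a well and the range lever is in the marked notch (((horizontal distance between pot0_mid and well0 below 0.005 m and z of pot0_mid in the frame of well0 below 0.0155 m) or (horizontal distance between pot0_mid and well1 below 0.005 m and z of pot0_mid in the frame of well1 below 0.0155 m) or (horizontal distance between pot0_mid and well2 below 0.005 m and z of pot0_mid in the frame of well2 below 0.0155 m) or (horizontal distance between pot0_mid and well3 below 0.005 m and z of pot0_mid in the frame of well3 below 0.0155 m) or (horizontal distance between pot0_mid and well4 below 0.005 m and z of pot0_mid in the frame of well4 below 0.0155 m)) and angle between each of pot0_mid, pot1_mid, pot2_mid, pot3_mid, pot4_mid's own z axis and vertical below 0.12 rad and ((horizontal distance between pot1_mid and well0 below 0.005 m and z of pot1_mid in the frame of well0 below 0.0155 m) or (horizontal distance between pot1_mid and well1 below 0.005 m and z of pot1_mid in the frame of well1 below 0.0155 m) or (horizontal distance between pot1_mid and well2 below 0.005 m and z of pot1_mid in the frame of well2 below 0.0155 m) or (horizontal distance between pot1_mid and well3 below 0.005 m and z of pot1_mid in the frame of well3 below 0.0155 m) or (horizontal distance between pot1_mid and well4 below 0.005 m and z of pot1_mid in the frame of well4 below 0.0155 m)) and ((horizontal distance between pot2_mid and well0 below 0.005 m and z of pot2_mid in the frame of well0 below 0.0155 m) or (horizontal distance between pot2_mid and well1 below 0.005 m and z of pot2_mid in the frame of well1 below 0.0155 m) or (horizontal distance between pot2_mid and well2 below 0.005 m and z of pot2_mid in the frame of well2 below 0.0155 m) or (horizontal distance between pot2_mid and well3 below 0.005 m and z of pot2_mid in the frame of well3 below 0.0155 m) or (horizontal distance between pot2_mid and well4 below 0.005 m and z of pot2_mid in the frame of well4 below 0.0155 m)) and ((horizontal distance between pot3_mid and well0 below 0.005 m and z of pot3_mid in the frame of well0 below 0.0155 m) or (horizontal distance between pot3_mid and well1 below 0.005 m and z of pot3_mid in the frame of well1 below 0.0155 m) or (horizontal distance between pot3_mid and well2 below 0.005 m and z of pot3_mid in the frame of well2 below 0.0155 m) or (horizontal distance between pot3_mid and well3 below 0.005 m and z of pot3_mid in the frame of well3 below 0.0155 m) or (horizontal distance between pot3_mid and well4 below 0.005 m and z of pot3_mid in the frame of well4 below 0.0155 m)) and ((horizontal distance between pot4_mid and well0 below 0.005 m and z of pot4_mid in the frame of well0 below 0.0155 m) or (horizontal distance between pot4_mid and well1 below 0.005 m and z of pot4_mid in the frame of well1 below 0.0155 m) or (horizontal distance between pot4_mid and well2 below 0.005 m and z of pot4_mid in the frame of well2 below 0.0155 m) or (horizontal distance between pot4_mid and well3 below 0.005 m and z of pot4_mid in the frame of well3 below 0.0155 m) or (horizontal distance between pot4_mid and well4 below 0.005 m and z of pot4_mid in the frame of well4 below 0.0155 m)) and ((y of tab in the frame of incubator between -0.0239069 and -0.00390685 m and value of joint range_lever between -0.29 and -0.11 rad) or (y of tab in the frame of incubator between 0.00390685 and 0.0239069 m and value of joint range_lever between 0.11 and 0.29 rad) or (y of tab in the frame of incubator between 0.029525 and 0.049525 m and value of joint range_lever between 0.51 and 0.69 rad)) and value of joint trip_lever below 0.12 rad), for 0.2 s.
3. the trip lever is thrown fully on (value of joint trip_lever above 1.02 rad), for 0.2 s.
At the end, for the whole second after the job is handed in: Every pot present stands in a well, within 5 mm of its axis, within 0.12 rad of upright and not more than 3.5 mm short of the floor, at rest; the range lever is within 0.09 rad of the notch opposite the tab; the trip lever is fully on (above 1.02 rad) (((horizontal distance between pot0_mid and well0 below 0.005 m and z of pot0_mid in the frame of well0 below 0.0155 m) or (horizontal distance between pot0_mid and well1 below 0.005 m and z of pot0_mid in the frame of well1 below 0.0155 m) or (horizontal distance between pot0_mid and well2 below 0.005 m and z of pot0_mid in the frame of well2 below 0.0155 m) or (horizontal distance between pot0_mid and well3 below 0.005 m and z of pot0_mid in the frame of well3 below 0.0155 m) or (horizontal distance between pot0_mid and well4 below 0.005 m and z of pot0_mid in the frame of well4 below 0.0155 m)) and angle between each of pot0_mid, pot1_mid, pot2_mid, pot3_mid, pot4_mid's own z axis and vertical below 0.12 rad and ((horizontal distance between pot1_mid and well0 below 0.005 m and z of pot1_mid in the frame of well0 below 0.0155 m) or (horizontal distance between pot1_mid and well1 below 0.005 m and z of pot1_mid in the frame of well1 below 0.0155 m) or (horizontal distance between pot1_mid and well2 below 0.005 m and z of pot1_mid in the frame of well2 below 0.0155 m) or (horizontal distance between pot1_mid and well3 below 0.005 m and z of pot1_mid in the frame of well3 below 0.0155 m) or (horizontal distance between pot1_mid and well4 below 0.005 m and z of pot1_mid in the frame of well4 below 0.0155 m)) and ((horizontal distance between pot2_mid and well0 below 0.005 m and z of pot2_mid in the frame of well0 below 0.0155 m) or (horizontal distance between pot2_mid and well1 below 0.005 m and z of pot2_mid in the frame of well1 below 0.0155 m) or (horizontal distance between pot2_mid and well2 below 0.005 m and z of pot2_mid in the frame of well2 below 0.0155 m) or (horizontal distance between pot2_mid and well3 below 0.005 m and z of pot2_mid in the frame of well3 below 0.0155 m) or (horizontal distance between pot2_mid and well4 below 0.005 m and z of pot2_mid in the frame of well4 below 0.0155 m)) and ((horizontal distance between pot3_mid and well0 below 0.005 m and z of pot3_mid in the frame of well0 below 0.0155 m) or (horizontal distance between pot3_mid and well1 below 0.005 m and z of pot3_mid in the frame of well1 below 0.0155 m) or (horizontal distance between pot3_mid and well2 below 0.005 m and z of pot3_mid in the frame of well2 below 0.0155 m) or (horizontal distance between pot3_mid and well3 below 0.005 m and z of pot3_mid in the frame of well3 below 0.0155 m) or (horizontal distance between pot3_mid and well4 below 0.005 m and z of pot3_mid in the frame of well4 below 0.0155 m)) and ((horizontal distance between pot4_mid and well0 below 0.005 m and z of pot4_mid in the frame of well0 below 0.0155 m) or (horizontal distance between pot4_mid and well1 below 0.005 m and z of pot4_mid in the frame of well1 below 0.0155 m) or (horizontal distance between pot4_mid and well2 below 0.005 m and z of pot4_mid in the frame of well2 below 0.0155 m) or (horizontal distance between pot4_mid and well3 below 0.005 m and z of pot4_mid in the frame of well3 below 0.0155 m) or (horizontal distance between pot4_mid and well4 below 0.005 m and z of pot4_mid in the frame of well4 below 0.0155 m)) and ((y of tab in the frame of incubator between -0.0239069 and -0.00390685 m and value of joint range_lever between -0.29 and -0.11 rad) or (y of tab in the frame of incubator between 0.00390685 and 0.0239069 m and value of joint range_lever between 0.11 and 0.29 rad) or (y of tab in the frame of incubator between 0.029525 and 0.049525 m and value of joint range_lever between 0.51 and 0.69 rad)) and value of joint trip_lever above 1.02 rad and linear speed of each of pot0, pot1, pot2, pot3, pot4 below 0.02 m/s); the robot touches nothing.
It fails at once if a bystander (jar, bottle, beaker, slide box) is pushed more than 4 cm away or tipped over (distance of any of canister, wash_bottle, beaker, slide_box from where it was at the start of the episode above 0.04 m or angle between any of canister, wash_bottle, beaker, slide_box's own z axis and vertical above 0.6 rad).
Of pot0, pot1, pot2, pot3, pot4 only 3 to 5 are there at a start; the rules pass over those that are not, and their reading is None.
At some moment in a run one of pot0, pot1, pot2, pot3, pot4 may be knocked a few centimetres aside while the robot is not near it.
It also fails if it takes over 210 s, if anything falls off the work surface, if the arm or the gripper's body presses on something with over 40 N, if the wrist force passes 120 N, or if a joint passes its speed limit or range.

ROBOT

A 6-joint arm with a two-finger parallel gripper is mounted at the origin on the work surface. World frame = base frame: x ahead of the robot, y to its left, z up, the work surface at z = 0. Lengths are in mm, angles in rad, forces in N, time in s.
With the tool pointing down it reaches from about 250 to 775 mm from the base axis. Payload 4 kg.
Tool frame: the origin (TCP) lies midway between the tips of the shut fingers; the grasp point (between the pads) lies 19 mm behind it; z points along the fingers, y is the line along which they close (so a half turn about z gives the same grasp; the last joint's range is limited). The gripper opens to 85 mm and grips with 20 to 120 N. Pads are 22 mm wide; open, the fingers measure 114 mm over their backs; the gripper's body (76 mm by 85 mm) begins 54 mm behind the grasp point. The pads swing forward as they close: fully open they stand 13 mm farther back than shut.
Start: joints at [-1.439, 0.087, 1.371, -0, 1.684, -0.103], TCP at [127.952, -534.926, 231.341] pointing down, gripper open.
Joint ranges: [-3.1, 3.1], [-0.76, 2.03], [0.27, 2.55], [-1.08, 4.22], [0.17, 2.65], [-2.57, 2.57]. Speed limits (rad/s): [2.79, 2.79, 3.14, 3.14, 3.14, 3.14].

INTERFACE

Orientations are given as a unit quaternion [w, x, y, z].
In Python, from workcell import state, optics, arm gives the robot as it stands.
- The arm moves only by the shell command python3 -m creep 'ROWS' [FORCE]. ROWS is JSON, a list of rows, each a list of 7 numbers: the turn, a rotation vector about the world's x, y, z in degrees, then the shift along the world's x, y, z in m, then the opening, from -1 (shut) to 1 (fully open). A call has 1 to 12 rows; each row shifts and turns the commanded pose from where the row before left it; what a row does not reach is not made up. A row lasts 1/12 s, in which the tool goes at most 41.7 mm and 7.16 degrees, less where a joint would pass 70% of its speed; a pose out of reach is approached as far as the arm can. A call is refused whole if a number of a shift passes 0.0417 or a number of a turn 7.16, either way. A call with a gripper value outside its range is refused whole. The fingers move at their own pace and stop on an object; FORCE is the grip in N (left out, the last holds). Time passes only in rows, so rows that do not move let the fingers close. It gives the time, the measured TCP pose, the force, the opening and the grip force at its end, in the units of the state.
- state(): the state, without advancing time (a new reading comes with each control period).
- optics.grab_frame(name): name is "scene" or "top" or "wrist"; returns a dict with "img" (480x640x3 uint8, red, green, blue), "fx", "fy", "cx", "cy" (pixels), "D" ([k1, k2, p1, p2, k3] as OpenCV has them; the pictures are not rectified), "eye" and "attitude" of the camera in the world; the wrist camera has in their place "mount" (4x4, takes a point from camera to tool coordinates, whose origin is the TCP and whose axes are the flange's). Camera axes: x right, y up, looking along -z (the intrinsics and any distortion apply to the point x, -y, -z); pixel columns grow to the right and rows downward; lengths in mm; the calibration is good to about 2 mm. A picture is of the moment at which its call begins: read the wrist's pose just before it. There is no depth.
- arm.sign_off(): hands the job in; it is judged then, once.
The state is a dict: "time": time; "qpos": joint angles; "qvel": joint speeds; "effort": joint torques, N m; "eef_pos": TCP position; "orientation": TCP orientation; "wrist_force": force on the tool from outside, world axes, zero at the start; "wrist_torque": the same for the moment, N m; "opening": opening from 0.0 (shut) to 1.0 (fully open); "grip_force": force on a finger pad.
Only numpy, scipy, OpenCV 4.12 (cv2) and the standard library are available. Lean on these libraries where they do the work, as an engineer would, in place of code of your own. Each camera call takes 0.05 s, during which the arm holds its last target. There are 200 camera calls.

## Working session

There is one attempt and no reset: what is moved stays moved. The work goes in short steps, Python scripts to look and compute and a shell command to move; the robot and the scene stay as the last step left them, time stands still between calls to the robot, and variables do not carry over. Pictures are saved under pics/ and viewed, at most 14 in all, crops included, and the job is handed in when it is done.

```bash
ls; mkdir -p pics; cat > h.py <<'E'
import numpy as np, cv2
from scipy.spatial.transform import Rotation as R
from workcell import state, optics, arm
def q(o): return R.from_quat([o[1],o[2],o[3],o[0]])
def grab(n):
    s=state(); f=optics.grab_frame(n)
    f['K']=np.array([[f['fx'],0,f['cx']],[0,f['fy'],f['cy']],[0,0,1]]); f['D']=np.array(f['D'],float)
    if n=='wrist':
        T=np.eye(4);T[:3,:3]=q(s['orientation']).as_matrix();T[:3,3]=s['eef_pos']
        f['T']=T@np.array(f['mount'])
    else:
        T=np.eye(4);a=np.array(f['attitude'],float)
        T[:3,:3]=a if a.shape==(3,3) else q(a).as_matrix();T[:3,3]=f['eye'];f['T']=T
    return f
def save(f,n): cv2.imwrite('pics/'+n+'.png',cv2.cvtColor(f['img'],cv2.COLOR_RGB2BGR))
def ray(f,uv):
    p=cv2.undistortPoints(np.array(uv,float).reshape(-1,1,2),f['K'],f['D']).reshape(-1,2)
    d=np.c_[p[:,0],-p[:,1],-np.ones(len(p))]@f['T'][:3,:3].T
    return f['T'][:3,3],d
def onz(f,uv,z):
    o,d=ray(f,uv); return o+d*((z-o[2])/d[:,2])[:,None]
def proj(f,P):
    p=(np.array(P,float).reshape(-1,3)-f['T'][:3,3])@f['T'][:3,:3]
    return cv2.projectPoints(p*[1,-1,-1],np.zeros(3),np.zeros(3),f['K'],f['D'])[0].reshape(-1,2)
E
python3 - <<'E'
from h import *
import pickle
for n in('top','scene'):
    f=grab(n);save(f,n+'0');pickle.dump(f,open(n+'0.pkl','wb'));print(n,f['eye'],f['attitude'],f['fx'],f['D'])
s=state();print(s)
E
```

```text
pics
top [ 329.07737625  -63.07958261 1113.99184937] [ 0.70956491  0.07400858 -0.07085929 -0.69715086] 505.3615447325786 [-0.10725823  0.          0.          0.          0.        ]
scene [1019.43180728 -352.65694898  706.61483474] [0.80535272 0.3288378  0.17784502 0.46004766] 456.07667788579374 [-0.05388203  0.          0.          0.          0.        ]
{'time': 0.1, 'qpos': array([-1.43909817e+00,  8.79228006e-02,  1.37210484e+00, -3.12616379e-05,
        1.68359111e+00, -1.03117021e-01]), 'qvel': array([-1.08902642e-03, -2.05401709e-03, -4.43714861e-03, -8.46985281e-05,
        1.49146498e-03,  5.96670256e-04]), 'effort': array([ 1.60930118e-03, -3.53013396e+01, -3.14220107e+01, -1.29129276e-04,
        7.96218461e-03, -1.08643675e-05]), 'eef_pos': array([ 127.88301464, -534.47200336,  230.23249994]), 'orientation': array([-1.01272438e-03,  9.93115337e-01,  1.17136249e-01, -3.00082439e-05]), 'wrist_force': array([ 0.08702948,  0.09904382, -0.1408215 ]), 'wrist_torque': array([-0.01423723,  0.05672019,  0.01359818]), 'grip_force': 0.0, 'opening': 0.9988563788710043}
```

View pics/top0.png

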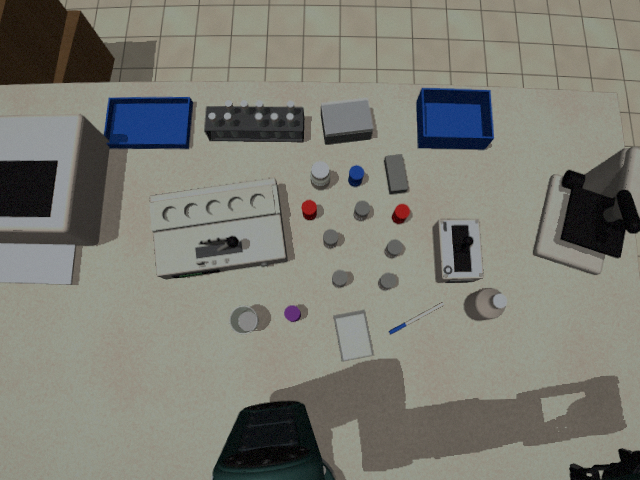

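View pics/scene0.png

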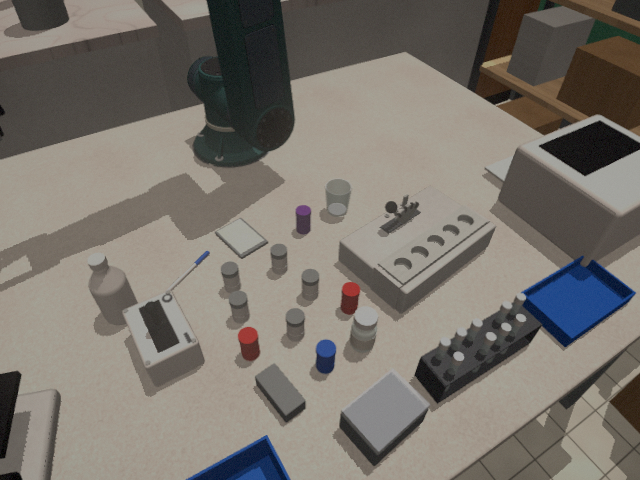

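Top view: five grey-capped pots at about (362,211), (332,239), (395,248), (341,279) and (388,281). The wells run from (169,213) to (260,199). The trip box is at (460,250), with its ring (off end) at the robot side.

```bash
python3 - <<'E'
from h import *
import pickle
f=pickle.load(open('top0.pkl','rb'))
pots=[(362,211),(332,239),(395,248),(341,279),(388,281)]
print('pots',onz(f,pots,56).round(0).tolist())
print('wells',onz(f,[(169,213),(191,209),(214,206),(237,202),(260,199)],68).round(0).tolist())
print('box lid corners',onz(f,[(442,220),(478,219),(482,277),(438,280)],70).round(0).tolist())
print('tripknob',onz(f,[(466,241)],125).round(0),'rangeknob',onz(f,[(233,241)],118).round(0))
print('ring,bar',onz(f,[(447,269),(444,226)],70).round(0).tolist())
print('byst: jar,bottle,beaker,slide', onz(f,[(320,168)],85).round(),onz(f,[(499,302)],150).round(),onz(f,[(245,319)],70).round(),onz(f,[(396,174)],30).round())
print('red,blue,purple',onz(f,[(309,209),(401,213),(356,175),(293,313)],56).round().tolist())
s=state();print(q(s['orientation']).as_matrix().round(3).tolist()); w=grab('wrist');print(np.array(w['mount']).round(3).tolist(),w['fx'])
E
```

```text
pots [[610.0, -145.0, 56.0], [547.0, -81.0, 56.0], [530.0, -216.0, 56.0], [462.0, -101.0, 56.0], [459.0, -200.0, 56.0]]
wells [[596.0, 272.0, 68.0], [606.0, 224.0, 68.0], [613.0, 174.0, 68.0], [623.0, 125.0, 68.0], [630.0, 75.0, 68.0]]
box lid corners [[590.0, -316.0, 70.0], [594.0, -394.0, 70.0], [469.0, -397.0, 70.0], [461.0, -303.0, 70.0]]
tripknob [[ 534. -350.  125.]] rangeknob [[527. 120. 118.]]
ring,bar [[485.0, -323.0, 70.0], [577.0, -319.0, 70.0]]
byst: jar,bottle,beaker,slide [[697. -53.  85.]] [[ 410. -403.  150.]] [[374.  95.  70.]] [[ 705. -224.   30.]]
red,blue,purple [[613.0, -30.0, 56.0], [608.0, -230.0, 56.0], [692.0, -132.0, 56.0], [389.0, -2.0, 56.0]]
[[0.973, 0.233, -0.0], [0.233, -0.973, 0.002], [0.0, -0.002, -1.0]]
[[-0.001, 0.947, 0.321, 83.574], [1.0, 0.001, -0.0, -0.033], [-0.0, 0.321, -0.947, -142.294], [0.0, 0.0, 0.0, 1.0]] 422.257479048799
```

```bash
python3 -m creep '[[0,0,7.1,0.039,0.0153,0,-1],[0,0,7.1,0.039,0.0153,0,-1],[0,0,7.1,0.039,0.0153,0,-1],[0,0,7.1,0.039,0.0153,0,-1],[0,0,7.1,0.039,0.0153,0,-1],[0,0,7.1,0.039,0.0153,0,-1],[0,0,7.1,0.039,0.0153,0,-1],[0,0,7.1,0.039,0.0153,0,-1],[0,0,7.1,0.039,0.0153,0,-1],[0,0,7.1,0.039,0.0153,0,-1],[0,0,7.1,0.039,0.0153,0,-1],[0,0,7.1,0.039,0.0153,0,-1]]' 30
python3 - <<'E'
from h import *
w=grab('wrist');save(w,'w1');s=state();print(s['eef_pos'],q(s['orientation']).as_matrix().round(3).tolist())
print(proj(w,[[534,-350,125],[528,-353,70]]))
E
```

```text
time: 1.15
eef_pos: [595.0, -351.0, 230.7]
orientation: [-0.0, 0.649, 0.76, -0.0]
wrist_force: [0.4, -1.0, 0.2]
opening: 0.003
grip_force: 0.0
[ 601.96145647 -346.26429435  228.11611485] [[-0.169, 0.986, 0.004], [0.986, 0.169, 0.005], [0.005, 0.005, -1.0]]
[[221.06534761 217.90885977]
 [229.31083123 199.64308294]]
```

View pics/w1.png

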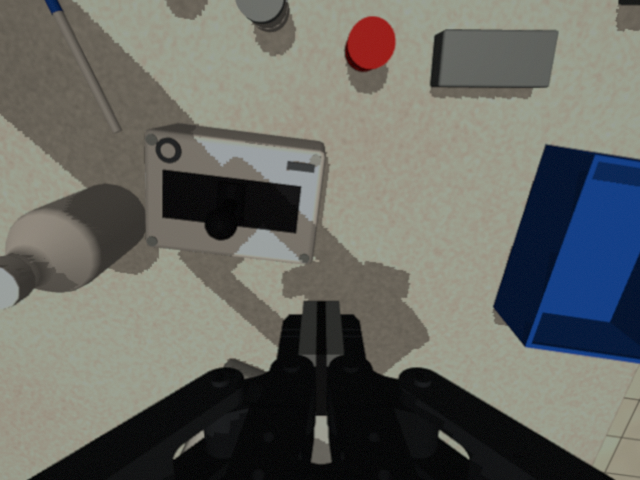

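Knob at (220,220) agrees with the prediction; ring (off) at (168,150), bar at (300,167).

```bash
python3 - <<'E'
from h import *
w=grab('wrist')
print(onz(w,[(150,138),(317,158),(306,259),(151,241)],70).round(0).tolist())
print(onz(w,[(221,221)],125).round(0).tolist())
E
```

```text
[[478.0, -313.0, 70.0], [594.0, -307.0, 70.0], [599.0, -384.0, 70.0], [482.0, -389.0, 70.0]]
[[542.0, -346.0, 125.0]]
```

```bash
python3 -m creep '[[0,0,0,0.003,0.003,-0.03,-1],[0,0,0,0,0,-0.03,-1],[0,0,0,0,0,-0.03,-1],[0,0,0,0,0,-0.03,-1],[0,0,0,0,0,0,-1],[0,0,0,-0.012,0,0,-1],[0,0,0,-0.012,0,0,-1],[0,0,0,-0.012,0,0,-1],[0,0,0,-0.012,0,0,-1],[0,0,0,0,0,0,-1]]'
python3 -m creep '[[0,0,0,-0.005,0,0,-1],[0,0,0,-0.005,0,0,-1],[0,0,0,0,0,0,-1]]'
```

```text
time: 2.08
eef_pos: [547.4, -350.4, 114.0]
orientation: [0.001, 0.653, 0.758, -0.0]
wrist_force: [0.2, -0.1, -0.1]
opening: -0.001
grip_force: 0.0
time: 2.33
eef_pos: [538.4, -349.7, 112.4]
orientation: [0.001, 0.652, 0.758, -0.0]
wrist_force: [0.0, -0.4, 1.4]
opening: -0.002
grip_force: 0.3
```

```bash
python3 -m creep '[[0,0,0,-0.005,0,0,-1],[0,0,0,-0.004,0,0,-1],[0,0,0,0,0,0,-1]]'
python3 -m creep '[[0,0,0,-0.004,0,0,-1],[0,0,0,0,0,0,-1]]'
python3 - <<'E'
from h import *
w=grab('wrist');save(w,'w2')
E
```

```text
time: 2.58
eef_pos: [528.6, -349.3, 111.0]
orientation: [-0.001, 0.652, 0.758, -0.0]
wrist_force: [1.1, 0.4, 1.0]
opening: -0.0
grip_force: 0.3
time: 2.75
eef_pos: [524.7, -349.0, 110.8]
orientation: [-0.001, 0.652, 0.758, -0.0]
wrist_force: [1.2, 0.7, 0.6]
opening: -0.0
grip_force: 0.3
```

View pics/w2.png

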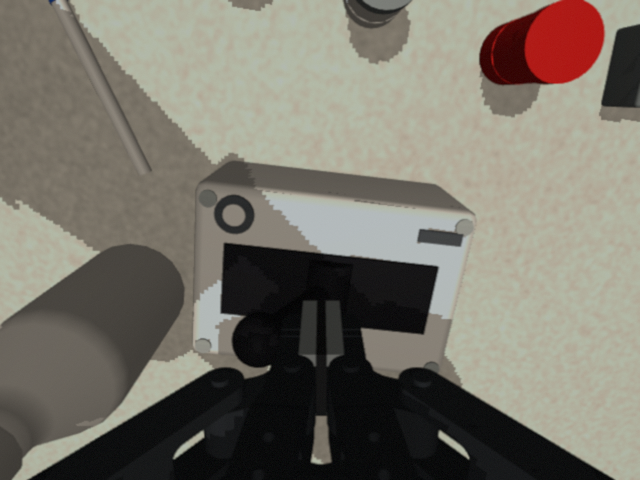

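The knob at (260,340) is being pushed by the finger; keep pushing to the stop.

```bash
for i in 1 2 3; do python3 -m creep '[[0,0,0,-0.003,0,0,-1],[0,0,0,0,0,0,-1]]' | grep -E 'eef|force'; done
```

```text
eef_pos: [522.0, -349.1, 111.1]
wrist_force: [-0.9, 0.0, 0.7]
grip_force: 0.3
eef_pos: [520.5, -349.1, 111.6]
wrist_force: [5.2, 0.9, -1.3]
grip_force: 1.9
eef_pos: [520.0, -349.0, 112.2]
wrist_force: [10.4, 1.3, -2.9]
grip_force: 4.4
```

```bash
python3 -m creep '[[0,0,0,0,0,0,-1],[0,0,0,0,0,0,-1],[0,0,0,0.015,0,0,-1],[0,0,0,0.01,0,0.03,-1],[0,0,0,0,0,0.04,-1],[0,0,0,0,0.02,0.04,-1],[0,0,0,0,0.04,0.04,-1],[0,0,0,0,0.04,0.04,-1],[0,0,0,0,0,0,-1],[0,0,0,0,0,0,-1],[0,0,0,0,0,0,-1]]'|grep -E 'eef|force'
python3 - <<'E'
from h import *
w=grab('wrist');save(w,'w3');pickle=__import__('pickle');pickle.dump(w,open('w3.pkl','wb'));print(state()['eef_pos'],state()['qvel'].round(3))
E
```

```text
eef_pos: [540.9, -271.8, 277.1]
wrist_force: [0.6, -0.1, -1.5]
grip_force: 0.0
[ 540.5914433  -272.0872202   275.76852732] [-0.011  0.021  0.016  0.003  0.     0.002]
```

View pics/w3.png

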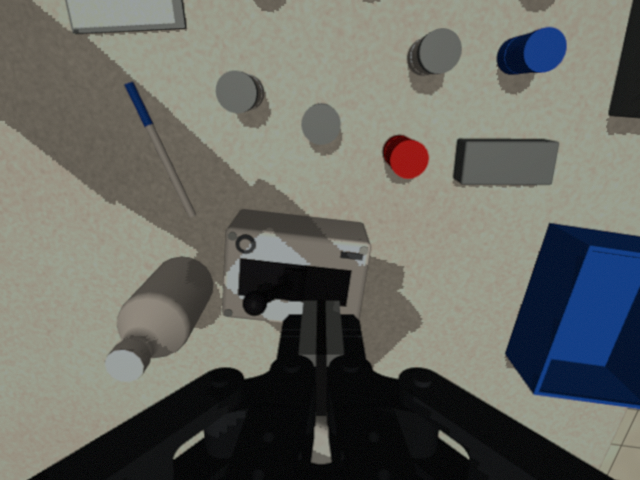

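The lever is off (knob at (255,303), near the ring). Now over to the incubator.

```bash
python3 -m creep '[[0,0,0,0.004,0.035,-0.003,1],[0,0,0,0.004,0.035,-0.003,1],[0,0,0,0.004,0.035,-0.003,1],[0,0,0,0.004,0.035,-0.003,1],[0,0,0,0.004,0.035,-0.003,1],[0,0,0,0.004,0.035,-0.003,1],[0,0,0,0.004,0.035,-0.003,1],[0,0,0,0.004,0.035,-0.003,1],[0,0,0,0.004,0.035,-0.003,1],[0,0,0,0,0,0,1],[0,0,0,0,0,0,1],[0,0,0,0,0,0,1]]'|grep -E 'eef|force'
python3 - <<'E'
from h import *
w=grab('wrist');save(w,'w4');pickle=__import__('pickle');pickle.dump(w,open('w4.pkl','wb'))
E
```

```text
eef_pos: [577.0, 42.2, 248.5]
wrist_force: [0.6, -0.7, 0.2]
grip_force: 0.0
```

View pics/w4.png

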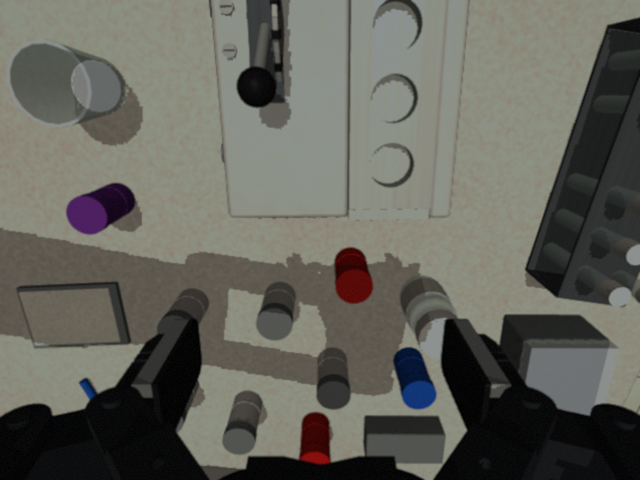

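Two screw heads at (229,52) and (227,8); the wells are at u≈395. I need a bit further along +y.

```bash
python3 -m creep '[[0,0,0,-0.003,0.03,0,1],[0,0,0,-0.003,0.03,0,1],[0,0,0,-0.003,0.03,0,1],[0,0,0,-0.003,0.03,0,1],[0,0,0,0,0,0,1],[0,0,0,0,0,0,1],[0,0,0,0,0,0,1]]'|grep -E 'eef|force'
python3 - <<'E'
from h import *
w=grab('wrist');save(w,'w5');pickle=__import__('pickle');pickle.dump(w,open('w5.pkl','wb'))
E
```

```text
eef_pos: [565.7, 161.5, 250.3]
wrist_force: [-0.3, -0.2, 0.4]
grip_force: 0.0
```

View pics/w5.png

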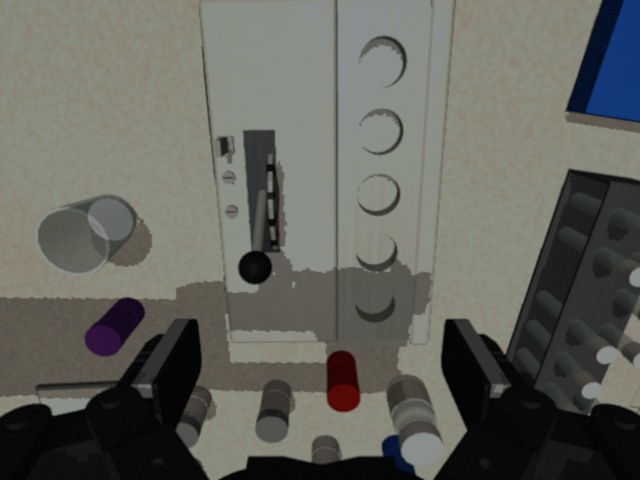

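Steel tab at (226,146), beyond both screws (229,177) and (232,211): the marked notch is +0.6. Next I fit the well rims from edge points cast onto z=70.

```bash
cat > wells.py <<'E'
from h import *
from scipy.optimize import least_squares
def wells(f,guess,z=70,r=17,tol=4):
    g=cv2.GaussianBlur(cv2.cvtColor(f['img'],cv2.COLOR_RGB2GRAY),(3,3),0)
    e=cv2.Canny(g,25,60); v,u=np.nonzero(e)
    P=onz(f,np.c_[u,v],z)[:,:2]; out=[]
    for c in guess:
        c=np.array(c,float)
        for t in (tol,tol/2,tol/3):
            d=np.linalg.norm(P-c,axis=1); S=P[abs(d-r)<t]
            c=least_squares(lambda c:np.linalg.norm(S-c,axis=1)-r,c,loss='soft_l1',f_scale=.5).x
        a=np.degrees(np.arctan2(*(S-c).T)); out.append((c,len(S),len(np.unique(a//30))))
    return out
E
python3 - <<'E'
from wells import *
import pickle
for n in('w5','top0'):
    f=pickle.load(open(n+'.pkl','rb'))
    w0=pickle.load(open('w5.pkl','rb'))
    g=onz(w0,[(382,62),(381,131),(379,194),(377,252),(376,302)],70)[:,:2]
    r=wells(f,g)
    for c,k,m in r: print(n,c.round(1),k,m)
    C=np.array([c for c,_,_ in r]); t=np.array([2,1,0,-1,-2])
    print(C.mean(0).round(1),(C*t[:,None]).sum(0)/10)
w=w0
print('knob',onz(w,[(255,267)],118).round(1),'tab foot/top',onz(w,[(230,157)],60),'screws',onz(w,[(229,177),(232,211)],61).round(1))
E
```

```text
w5 [594.2 269.9] 149 10
w5 [601.9 222.8] 151 11
w5 [609.6 175.7] 151 12
w5 [617.5 128.6] 100 9
w5 [625.1  81.1] 77 8
[609.7 175.6] [-7.73433083 47.18787268]
top0 [594.7 269.8] 32 8
top0 [603.  222.2] 28 8
top0 [611.2 175.8] 31 8
top0 [618.9 128.2] 32 9
top0 [626.1  80.7] 31 8
[610.8 175.3] [-7.86998756 47.21866564]
knob [[525.7 121.8 118. ]] tab foot/top [[491.22355825 185.97070266  60.        ]] screws [[491.9 170.3  61. ]
 [496.4 142.9  61. ]]
```

```bash
python3 -m creep '[[0,0,0,-0.0117,-0.025,0,-1],[0,0,0,-0.0117,-0.025,0,-1],[0,0,0,-0.0117,-0.025,0,-1],[0,0,0,0,0,-0.033,-1],[0,0,0,0,0,-0.033,-1],[0,0,0,0,0,-0.033,-1],[0,0,0,0,0,-0.033,-1],[0,0,0,0,0,0,-1],[0,0,0,0,0,0,-1],[0,0,0,0,0,0,-1]]'|grep -E 'eef|force'
```

```text
eef_pos: [531.7, 87.4, 120.7]
wrist_force: [-0.2, -0.3, 0.5]
grip_force: 0.0
```

```bash
python3 -m creep '[[0,0,0,-0.0018,0.0112,-0.004,-1],[0,0,0,-0.0018,0.0112,0,-1],[0,0,0,-0.0018,0.0112,0,-1],[0,0,0,-0.0018,0.0112,0,-1],[0,0,0,-0.0018,0.0112,0,-1],[0,0,0,-0.0018,0.0112,0,-1],[0,0,0,-0.0018,0.0112,0,-1],[0,0,0,-0.0018,0.0112,0,-1],[0,0,0,0,0,0,-1],[0,0,0,0,0,0,-1],[0,0,0,0,0,0,-1]]'|grep -E 'eef|force'
```

```text
eef_pos: [515.5, 178.3, 114.0]
wrist_force: [0.4, -0.4, 0.1]
grip_force: 0.0
```

```bash
python3 -m creep '[[0,0,0,0.002,-0.012,0,-1],[0,0,0,0.002,-0.012,0.02,-1],[0,0,0,0,0,0.04,0],[0,0,0,0,0,0.04,0],[0,0,0,0,0,0.03,0],[0,0,0,0,0,0,0]]'|grep -E 'eef|force'
cat > pots.py <<'E'
from wells import *
G=[(610,-145),(547,-81),(530,-216),(462,-101),(459,-200)]
def caps(f):
    g=cv2.cvtColor(f['img'],cv2.COLOR_RGB2HSV)
    for i,c in enumerate(G):
        for r in (16,):
            c2,k,m=wells(f,[c],56,r,6)[0]; print('pot',i,c2.round(1),k,m)
E
python3 - <<'E'
from pots import *
f=grab('top');save(f,'top1');caps(f)
w=grab('wrist');save(w,'w6')
p=grab('scene');save(p,'s1')
cv2.imwrite('pics/c1.png',cv2.resize(cv2.cvtColor(np.hstack([f['img'][150:350,140:440]]),cv2.COLOR_RGB2BGR),(800,533)))
E
```

```text
eef_pos: [523.3, 152.9, 253.6]
wrist_force: [0.3, 1.3, 1.9]
grip_force: 0.0
pot 0 [ 612.6 -143.2] 20 7
pot 1 [543.3 -77.5] 31 9
pot 2 [ 534.  -215.4] 39 10
pot 3 [466.1 -99.3] 32 9
pot 4 [ 462.  -200.7] 32 9
```

View pics/c1.png

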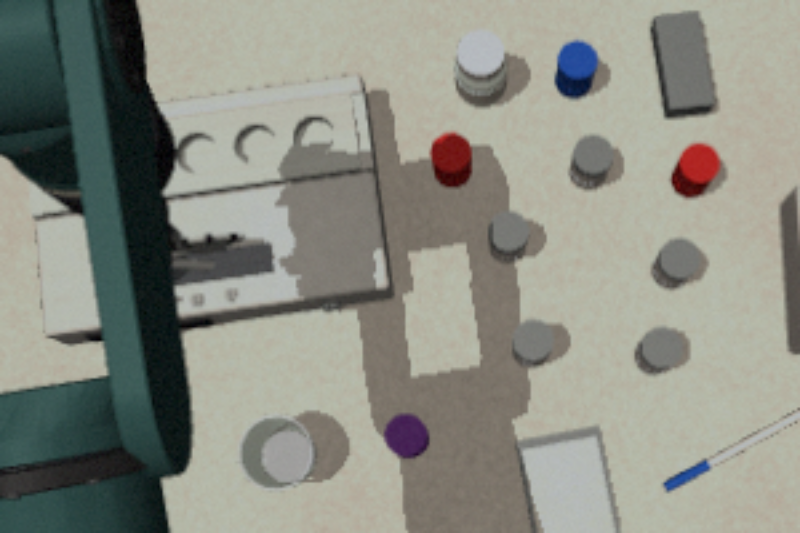

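The lever has left its old notch, though the arm hides the knob. The five pots are unmoved. Going above pot 1.

```bash
python3 -m creep '[[0,0,0,0.0027,-0.029,-0.0115,0.4],[0,0,0,0.0027,-0.029,-0.0115,0.4],[0,0,0,0.0027,-0.029,-0.0115,0.4],[0,0,0,0.0027,-0.029,-0.0115,0.4],[0,0,0,0.0027,-0.029,-0.0115,0.4],[0,0,0,0.0027,-0.029,-0.0115,0.4],[0,0,0,0.0027,-0.029,-0.0115,0.4],[0,0,0,0.0027,-0.029,-0.0115,0.4],[0,0,0,0,0,0,0.4],[0,0,0,0,0,0,0.4],[0,0,0,0,0,0,0.4]]'|grep -E 'eef|open|orient'
python3 - <<'E'
from pots import *
w=grab('wrist');save(w,'w7');caps(w)
E
```

```text
eef_pos: [540.6, -78.0, 150.9]
orientation: [-0.002, 0.652, 0.758, -0.0]
opening: 0.699
pot 0 [ 614.1 -141.5] 108 10
pot 1 [552.5 -77.1] 202 12
pot 2 [ 532.5 -214.6] 173 12
pot 3 [464.8 -97.7] 202 12
pot 4 [ 460.8 -195.4] 51 4
```

View pics/w7.png

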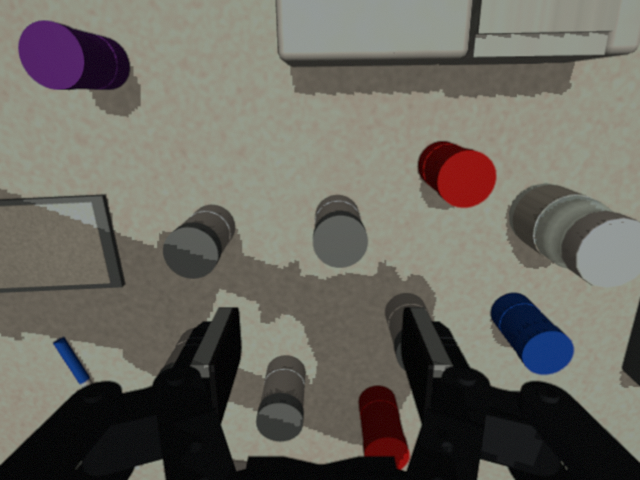

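Pot 1's cap is at (340,240), 12 mm to the +x side of the finger midline. Descending.

```bash
python3 -m creep '[[0,0,0,0.012,0.001,0,0.4],[0,0,0,0,0,-0.02,0.4],[0,0,0,0,0,-0.03,0.4],[0,0,0,0,0,-0.03,0.4],[0,0,0,0,0,-0.03,0.4],[0,0,0,0,0,-0.014,0.4],[0,0,0,0,0,0,0.4],[0,0,0,0,0,0,0.4],[0,0,0,0,0,0,0.4]]'|grep -E 'eef|force'
```

```text
eef_pos: [554.9, -76.8, 30.5]
wrist_force: [1.0, -0.1, 0.6]
grip_force: 0.0
```

```bash
python3 -m creep '[[0,0,0,-0.002,0,-0.004,0.4],[0,0,0,0,0,0,-0.5],[0,0,0,0,0,0,-0.5],[0,0,0,0,0,0,-0.5],[0,0,0,0,0,0,-0.5],[0,0,0,0,0,0,-0.5],[0,0,0,0,0,0,-0.5]]' 35
python3 -m creep '[[0,0,0,0,0,0.02,-0.5],[0,0,0,0,0,0.04,-0.5],[0,0,0,0,0,0.04,-0.5],[0,0,0,0,0,0,-0.5],[0,0,0,0,0,0,-0.5]]'
python3 - <<'E'
from h import *
w=grab('wrist');save(w,'w8')
E
```

```text
time: 10.65
eef_pos: [552.1, -77.3, 25.6]
orientation: [0.001, 0.652, 0.758, 0.0]
wrist_force: [-1.2, 1.5, 6.0]
opening: 0.363
grip_force: 35.1
time: 11.07
eef_pos: [553.6, -77.7, 127.8]
orientation: [0.003, 0.652, 0.758, 0.002]
wrist_force: [0.7, 0.5, -1.7]
opening: 0.363
grip_force: 35.0
```

View pics/w8.png

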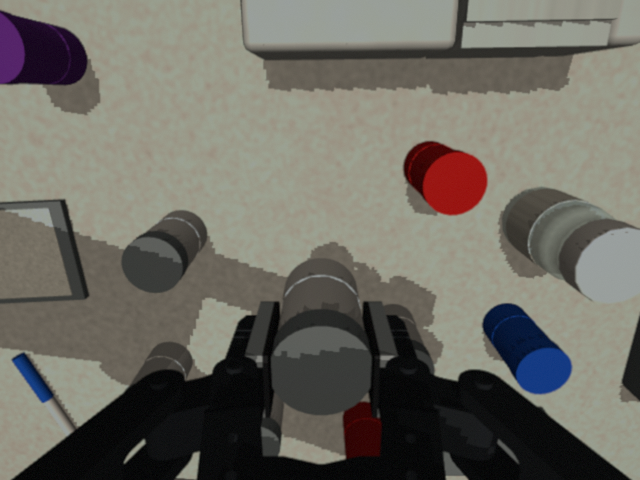

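Pot held: cap centre about (321,362), foot at (320,275). Measure its offset in the grip and the distance to a well.

```bash
cat > held.py <<'E'
from wells import *
import sys
W=[(594.3,270),(602,222.8),(609.8,175.6),(617.5,128.4),(625.3,81.2)]
zg=float(sys.argv[1]); i=int(sys.argv[2])
s=state(); f=grab('wrist'); e=s['eef_pos']
# lower rim arc of the held cap, cast on the cap plane, only edges well below finger pads
for t in (6,4):
    c,k,m=wells(f,[e[:2]],e[2]+56-zg,16,t)[0]; print('cap',c.round(1),k,m,'off',(c-e[:2]).round(1))
ax=q(s['orientation']).as_matrix()
print('tool z',ax[:,2].round(4),'TCP',e.round(1))
print('go by (cap)',(np.array(W[i])-c).round(1),' (tcp)',(np.array(W[i])-e[:2]).round(1))
E
python3 held.py 25.6 4
```

```text
cap [552.8 -77.3] 387 12 off [0.9 0. ]
cap [552.7 -77.2] 343 12 off [0.8 0.1]
tool z [ 1.6e-03 -4.0e-04 -1.0e+00] TCP [551.9 -77.3 125.1]
go by (cap) [ 72.6 158.4]  (tcp) [ 73.4 158.5]
```

```bash
python3 -m creep '[[0,0,0,0.0042,0.0347,0.003,-0.5],[0,0,0,0.0042,0.0347,0.003,-0.5],[0,0,0,0.0042,0.0347,0.003,-0.5],[0,0,0,0.0042,0.0347,0,-0.5],[0,0,0,0.0042,0.0347,0,-0.5],[0,0,0,0.0042,0.0347,0,-0.5],[0,0,0,0.0042,0.0347,0,-0.5],[0,0,0,0.0042,0.0347,0,-0.5],[0,0,0,0.0042,0.0347,0,-0.5],[0,0,0,0.0042,0.0347,0,-0.5],[0,0,0,0,0,0,-0.5],[0,0,0,0,0,0,-0.5]]'|grep -E 'eef|grip'; python3 -m creep '[[0,0,0,0,0,0,-0.5],[0,0,0,0,0,0,-0.5]]'|grep -E eef
python3 held.py 25.6 0
```

```text
eef_pos: [591.8, 271.2, 129.8]
grip_force: 35.0
eef_pos: [593.0, 268.4, 131.9]
cap [593.7 268.8] 342 11 off [0.8 0.4]
cap [593.7 268.8] 312 11 off [0.8 0.4]
tool z [-0.0026 -0.0015 -1.    ] TCP [593.  268.4 131.9]
go by (cap) [0.6 1.2]  (tcp) [1.3 1.6]
```

```bash
python3 -m creep '[[0,0,0,0.0006,0.0012,-0.015,-0.5],[0,0,0,0,0,-0.015,-0.5],[0,0,0,0,0,0,-0.5],[0,0,0,0,0,0,-0.5],[0,0,0,0,0,0,-0.5]]'|grep -E 'eef|wrist'; for i in 1 2 3; do python3 -m creep '[[0,0,0,0,0,-0.003,-0.5],[0,0,0,0,0,0,-0.5]]'|grep -E 'eef|wrist'; done
```

```text
eef_pos: [594.5, 270.3, 104.3]
wrist_force: [-0.6, -0.3, -0.3]
eef_pos: [594.5, 270.9, 101.3]
wrist_force: [-0.9, -0.9, -1.8]
eef_pos: [594.0, 271.0, 97.4]
wrist_force: [-0.1, 0.0, -0.4]
eef_pos: [594.0, 271.0, 94.2]
wrist_force: [0.4, 0.2, -1.0]
```

```bash
for i in 1 2; do python3 -m creep '[[0,0,0,0,0,-0.003,-0.5],[0,0,0,0,0,0,-0.5]]'|grep -E 'eef|wrist'; done
```

```text
eef_pos: [593.7, 270.9, 90.7]
wrist_force: [0.1, 0.4, -1.1]
eef_pos: [593.8, 270.9, 87.7]
wrist_force: [-0.2, -0.5, -1.3]
```

It has entered the well without contact.

```bash
python3 -m creep '[[0,0,0,0,0,-0.003,-0.5],[0,0,0,0,0,-0.003,-0.5],[0,0,0,0,0,0,-0.5]]'|grep -E 'eef|wrist';python3 -m creep '[[0,0,0,0,0,-0.003,-0.5],[0,0,0,0,0,0,-0.5]]'|grep -E 'eef|wrist'
```

```text
eef_pos: [593.7, 271.0, 81.5]
wrist_force: [-0.0, -0.2, -1.1]
eef_pos: [594.2, 270.9, 79.7]
wrist_force: [-0.4, -0.6, 0.6]
```

```bash
python3 -m creep '[[0,0,0,0,0,0,0.4],[0,0,0,0,0,0,0.4],[0,0,0,0,0,0,0.4],[0,0,0,0,0,0.02,0.4],[0,0,0,0,0,0.03,0.4],[0,0,0,0,-0.01,0.03,0.4],[0,0,0,0.002,-0.04,0,0.4],[0,0,0,0.002,-0.04,0,0.4],[0,0,0,0.002,-0.04,0,0.4],[0,0,0,0.002,-0.04,0,0.4],[0,0,0,0.002,-0.04,0,0.4],[0,0,0,0.002,-0.04,0,0.4]]'|grep -E 'eef|wrist'
python3 -m creep '[[0,0,0,0.002,-0.04,0,0.4],[0,0,0,0.002,-0.04,0,0.4],[0,0,0,0.002,-0.04,0,0.4],[0,0,0,0.002,-0.04,0,0.4],[0,0,0,0,0,0,0.4],[0,0,0,0,0,0,0.4],[0,0,0,0,0,0,0.4]]'|grep -E 'eef|wrist'
python3 - <<'E'
from pots import *
w=grab('wrist');caps(w);save(w,'w9')
f=grab('top');caps(f);save(f,'top2')
cv2.imwrite('pics/c2.png',cv2.resize(cv2.cvtColor(np.hstack([f['img'][150:350,140:440],w['img'][::2,::2][:200]]),cv2.COLOR_RGB2BGR),(800,258)))
E
```

```text
eef_pos: [606.1, 19.4, 159.9]
wrist_force: [0.8, 0.3, 0.1]
eef_pos: [614.1, -138.8, 159.4]
wrist_force: [0.7, 0.6, 0.5]
pot 0 [ 617.4 -145.1] 204 12
pot 1 [547. -81.] 0 0
pot 2 [ 532.2 -214.1] 159 12
pot 3 [464.7 -97.5] 232 12
pot 4 [ 460.2 -199.7] 185 12
pot 0 [ 611.6 -147.1] 22 9
pot 1 [546.1 -81.2] 16 8
pot 2 [ 533.5 -216.6] 40 11
pot 3 [ 462. -101.] 0 0
pot 4 [ 462.1 -200. ] 50 12
```

View pics/c2.png

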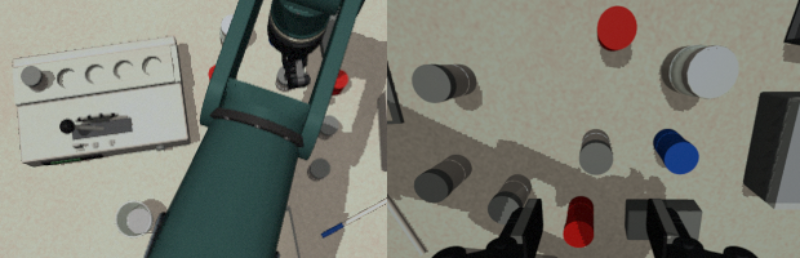

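Well 0 holds its pot, the range lever's knob stands by the tab, and pot 0 lies just off-centre under the gripper.

```bash
python3 -m creep '[[0,0,0,0.003,-0.006,0,0.4],[0,0,0,0,0,-0.02,0.4],[0,0,0,0,0,-0.035,0.4],[0,0,0,0,0,-0.035,0.4],[0,0,0,0,0,-0.035,0.4],[0,0,0,0,0,-0.008,0.4],[0,0,0,0,0,0,0.4],[0,0,0,0,0,0,0.4],[0,0,0,0,0,0,0.4]]'|grep -E 'eef|force'
```

```text
eef_pos: [619.4, -145.3, 29.9]
wrist_force: [-0.5, -0.6, 1.0]
grip_force: 0.0
```

```bash
python3 -m creep '[[0,0,0,0,0,0,-0.5],[0,0,0,0,0,0,-0.5],[0,0,0,0,0,0,-0.5],[0,0,0,0,0,0,-0.5],[0,0,0,0,0,0,-0.5],[0,0,0,0,0,0,-0.5]]'
python3 -m creep '[[0,0,0,0,0,0.02,-0.5],[0,0,0,0,0,0.04,-0.5],[0,0,0,0,0,0.04,-0.5],[0,0,0,0,0,0.02,-0.5],[0,0,0,0,0,0,-0.5],[0,0,0,0,0,0,-0.5]]' |grep -E 'eef|open'
python3 held.py 26 1
```

```text
time: 16.98
eef_pos: [618.5, -145.5, 29.2]
orientation: [0.002, 0.652, 0.758, 0.001]
wrist_force: [-1.5, 0.5, 7.1]
opening: 0.366
grip_force: 34.9
eef_pos: [618.0, -145.3, 148.7]
opening: 0.361
cap [ 618.3 -142.5] 435 12 off [0.3 2.8]
cap [ 618.3 -142.5] 404 12 off [0.3 2.8]
tool z [ 0.0041 -0.0013 -1.    ] TCP [ 618.  -145.3  148.7]
go by (cap) [-16.3 365.3]  (tcp) [-16.  368.1]
```

```bash
python3 -m creep '[[0,0,0,-0.0016,0.0366,0,-0.5],[0,0,0,-0.0016,0.0366,0,-0.5],[0,0,0,-0.0016,0.0366,0,-0.5],[0,0,0,-0.0016,0.0366,0,-0.5],[0,0,0,-0.0016,0.0366,0,-0.5],[0,0,0,-0.0016,0.0366,0,-0.5],[0,0,0,-0.0016,0.0366,0,-0.5],[0,0,0,-0.0016,0.0366,0,-0.5],[0,0,0,-0.0016,0.0366,0,-0.5],[0,0,0,-0.0016,0.0366,-0.01,-0.5],[0,0,0,0,0,-0.01,-0.5],[0,0,0,0,0,0,-0.5]]'|grep -E 'eef|grip'; python3 -m creep '[[0,0,0,0,0,0,-0.5],[0,0,0,0,0,0,-0.5]]'|grep -E eef
python3 held.py 29.2 1
```

```text
eef_pos: [597.5, 222.3, 120.2]
grip_force: 34.9
eef_pos: [600.6, 219.7, 125.1]
cap [601.4 220.2] 405 12 off [0.7 0.5]
cap [601.4 220.2] 377 12 off [0.7 0.5]
tool z [-0.0026 -0.0013 -1.    ] TCP [600.6 219.7 125.1]
go by (cap) [0.6 2.6]  (tcp) [1.4 3.1]
```

```bash
python3 -m creep '[[0,0,0,0.0006,0.003,-0.01,-0.5],[0,0,0,0,0,-0.008,-0.5],[0,0,0,0,0,0,-0.5],[0,0,0,0,0,0,-0.5],[0,0,0,0,0,0,-0.5]]'|grep -E 'eef|wrist'; for i in 1 2 3 4; do python3 -m creep '[[0,0,0,0,0,-0.003,-0.5],[0,0,0,0,0,0,-0.5]]'|grep -E 'eef|wrist'; done
```

```text
eef_pos: [601.7, 223.7, 108.3]
wrist_force: [-0.2, 0.0, -0.4]
eef_pos: [601.7, 224.0, 105.4]
wrist_force: [-0.7, -0.3, -1.5]
eef_pos: [601.5, 224.0, 102.0]
wrist_force: [-0.5, 0.4, -1.7]
eef_pos: [601.9, 224.1, 99.3]
wrist_force: [0.3, -0.8, -0.4]
eef_pos: [602.1, 224.0, 98.9]
wrist_force: [-3.0, -0.8, 5.5]
```

```bash
for i in 1 2 3 ; do python3 -m creep '[[0,0,0,-0.0002,-0.0006,0,-0.5],[0,0,0,0,0,0,-0.5]]'|grep -E 'eef|wrist'; done
```

```text
eef_pos: [602.1, 223.8, 98.9]
wrist_force: [-2.3, 0.7, 6.1]
eef_pos: [602.0, 223.7, 98.8]
wrist_force: [-1.2, -0.3, 5.6]
eef_pos: [602.0, 223.4, 98.7]
wrist_force: [-1.2, 1.9, 5.6]
```

```bash
for i in 1 2 3 ; do python3 -m creep '[[0,0,0,-0.0002,-0.0006,0,-0.5],[0,0,0,0,0,0,-0.5]]'|grep -E 'eef|wrist'; done; python3 held.py 29.2 1
```

```text
eef_pos: [601.7, 222.4, 98.0]
wrist_force: [-0.5, -0.1, -0.4]
eef_pos: [600.9, 221.1, 96.0]
wrist_force: [1.5, 2.7, 0.7]
eef_pos: [600.8, 220.9, 96.1]
wrist_force: [2.6, 3.1, 0.1]
cap [601.7 221.2] 394 12 off [0.8 0.3]
cap [601.7 221.2] 364 12 off [0.9 0.3]
tool z [ 7.e-04  1.e-03 -1.e+00] TCP [600.8 220.9  96.1]
go by (cap) [0.3 1.6]  (tcp) [1.2 1.9]
```

It dropped into the mouth; relax sideways and lower.

```bash
python3 -m creep '[[0,0,0,0.0005,0.001,-0.002,-0.5],[0,0,0,0,0,-0.003,-0.5],[0,0,0,0,0,-0.003,-0.5],[0,0,0,0,0,0,-0.5]]'|grep -E 'eef|wrist';python3 -m creep '[[0,0,0,0,0,-0.003,-0.5],[0,0,0,0,0,-0.002,-0.5],[0,0,0,0,0,0,-0.5]]'|grep -E 'eef|wrist'
```

```text
eef_pos: [600.8, 221.2, 87.4]
wrist_force: [1.9, 1.0, -2.4]
eef_pos: [600.8, 221.2, 83.3]
wrist_force: [0.5, 1.6, 0.7]
```

```bash
python3 -m creep '[[0,0,0,0,0,0,0.4],[0,0,0,0,0,0,0.4],[0,0,0,0,0,0,0.4],[0,0,0,0,0,0.02,0.4],[0,0,0,0,0,0.03,0.4],[0,0,0,0,-0.01,0.025,0.4],[0,0,0,-0.0062,-0.0395,0,0.4],[0,0,0,-0.0062,-0.0395,0,0.4],[0,0,0,-0.0062,-0.0395,0,0.4],[0,0,0,-0.0062,-0.0395,0,0.4],[0,0,0,-0.0062,-0.0395,0,0.4],[0,0,0,-0.0062,-0.0395,0,0.4]]'|grep -E 'eef|wrist'
python3 -m creep '[[0,0,0,-0.0062,-0.0395,0,0.4],[0,0,0,-0.0062,-0.0395,0,0.4],[0,0,0,-0.0062,-0.0395,0,0.4],[0,0,0,-0.0062,-0.0395,0,0.4],[0,0,0,-0.0062,-0.031,0,0.4],[0,0,0,0,0,0,0.4],[0,0,0,0,0,0,0.4],[0,0,0,0,0,0,0.4]]'|grep -E 'eef|wrist'
python3 - <<'E'
from pots import *
w=grab('wrist');caps(w)
E
```

```text
eef_pos: [562.9, -27.4, 158.7]
wrist_force: [0.8, 0.0, 0.5]
eef_pos: [532.7, -214.1, 158.4]
wrist_force: [-1.5, 0.5, -0.1]
pot 0 [ 610. -145.] 0 0
pot 1 [547. -81.] 0 0
pot 2 [ 533.1 -213.5] 181 10
pot 3 [465.5 -98.8] 211 8
pot 4 [ 460.5 -199.5] 238 12
```

```bash
python3 -m creep '[[0,0,0,0,0.0005,-0.02,0.4],[0,0,0,0,0,-0.036,0.4],[0,0,0,0,0,-0.036,0.4],[0,0,0,0,0,-0.034,0.4],[0,0,0,0,0,-0.008,0.4],[0,0,0,0,0,0,0.4],[0,0,0,0,0,0,0.4],[0,0,0,0,0,0,0.4]]'|grep -E 'eef|force'
python3 -m creep '[[0,0,0,0,0,0,-0.5],[0,0,0,0,0,0,-0.5],[0,0,0,0,0,0,-0.5],[0,0,0,0,0,0,-0.5],[0,0,0,0,0,0,-0.5],[0,0,0,0,0,0,-0.5]]'
python3 -m creep '[[0,0,0,0,0,0.02,-0.5],[0,0,0,0,0,0.04,-0.5],[0,0,0,0,0,0.04,-0.5],[0,0,0,0,0,0.02,-0.5],[0,0,0,0,0,0,-0.5],[0,0,0,0,0,0,-0.5],[0,0,0,0,0,0,-0.5]]' |grep -E 'eef|open'
python3 held.py 26 2
```

```text
eef_pos: [535.0, -214.5, 27.6]
wrist_force: [0.5, 0.2, 0.6]
grip_force: 0.0
time: 24.35
eef_pos: [534.2, -214.8, 27.0]
orientation: [0.002, 0.652, 0.758, 0.001]
wrist_force: [-1.1, 1.2, 6.5]
opening: 0.365
grip_force: 35.1
eef_pos: [531.9, -213.7, 142.9]
opening: 0.361
cap [ 532.7 -212.4] 390 12 off [0.8 1.2]
cap [ 532.7 -212.4] 365 12 off [0.8 1.2]
tool z [-0.0024  0.0013 -1.    ] TCP [ 531.9 -213.7  142.9]
go by (cap) [ 77.1 388. ]  (tcp) [ 77.9 389.3]
```

```bash
python3 -m creep '[[0,0,0,0.0077,0.0388,0,-0.5],[0,0,0,0.0077,0.0388,0,-0.5],[0,0,0,0.0077,0.0388,0,-0.5],[0,0,0,0.0077,0.0388,0,-0.5],[0,0,0,0.0077,0.0388,0,-0.5],[0,0,0,0.0077,0.0388,0,-0.5],[0,0,0,0.0077,0.0388,0,-0.5],[0,0,0,0.0077,0.0388,0,-0.5],[0,0,0,0.0077,0.0388,0,-0.5],[0,0,0,0.0077,0.0388,-0.01,-0.5],[0,0,0,0,0,-0.01,-0.5],[0,0,0,0,0,0,-0.5]]'|grep -E 'eef|grip'; python3 -m creep '[[0,0,0,0,0,0,-0.5],[0,0,0,0,0,0,-0.5],[0,0,0,0,0,0,-0.5]]'|grep -E eef
python3 held.py 27 2
```

```text
eef_pos: [606.9, 175.7, 118.6]
grip_force: 35.1
eef_pos: [609.9, 172.4, 124.7]
cap [610.8 172.8] 437 12 off [0.9 0.4]
cap [610.8 173. ] 390 12 off [0.9 0.5]
tool z [ 0.e+00 -3.e-04 -1.e+00] TCP [609.9 172.4 124.7]
go by (cap) [-1.   2.6]  (tcp) [-0.1  3.2]
```

```bash
python3 -m creep '[[0,0,0,-0.0008,0.0026,-0.01,-0.5],[0,0,0,0,0,-0.012,-0.5],[0,0,0,0,0,0,-0.5],[0,0,0,0,0,0,-0.5],[0,0,0,0,0,0,-0.5]]'|grep -E 'eef|wrist'; for i in 1 2 3; do python3 -m creep '[[0,0,0,0,0,-0.003,-0.5],[0,0,0,0,0,0,-0.5]]'|grep -E 'eef|wrist'; done
```

```text
eef_pos: [608.7, 176.3, 102.0]
wrist_force: [1.6, 0.4, -0.0]
eef_pos: [609.1, 176.6, 99.4]
wrist_force: [-0.0, -0.4, -0.9]
eef_pos: [609.5, 176.6, 97.0]
wrist_force: [0.7, 0.3, -0.1]
eef_pos: [609.7, 176.6, 96.6]
wrist_force: [-2.5, -1.6, 8.2]
```

```bash
for i in 1 2 3 4; do python3 -m creep '[[0,0,0,-0.0002,-0.0006,0,-0.5],[0,0,0,0,0,0,-0.5]]'|grep -E 'eef|wrist'; done
```

```text
eef_pos: [609.7, 176.4, 96.6]
wrist_force: [-2.4, -0.0, 8.8]
eef_pos: [609.6, 176.3, 96.5]
wrist_force: [-1.6, 1.3, 7.3]
eef_pos: [609.6, 176.1, 96.5]
wrist_force: [-1.5, 1.3, 6.3]
eef_pos: [609.6, 175.9, 96.5]
wrist_force: [-0.2, 1.3, 5.2]
```

```bash
for i in 1 2 3; do python3 -m creep '[[0,0,0,-0.0001,-0.0006,0,-0.5],[0,0,0,0,0,0,-0.5]]'|grep -E 'eef|wrist'; done
```

```text
eef_pos: [608.9, 174.2, 95.1]
wrist_force: [-0.5, -0.5, -1.7]
eef_pos: [608.5, 173.5, 93.6]
wrist_force: [2.3, 3.9, 0.9]
eef_pos: [608.5, 173.3, 93.7]
wrist_force: [2.3, 4.6, 0.4]
```

```bash
python3 -m creep '[[0,0,0,0.0005,0.0013,-0.002,-0.5],[0,0,0,0,0,-0.003,-0.5],[0,0,0,0,0,-0.003,-0.5],[0,0,0,0,0,0,-0.5]]'|grep -E 'eef|wrist';python3 -m creep '[[0,0,0,0,0,-0.003,-0.5],[0,0,0,0,0,-0.002,-0.5],[0,0,0,0,0,0,-0.5]]'|grep -E 'eef|wrist'
```

```text
eef_pos: [608.4, 173.6, 84.5]
wrist_force: [3.9, 3.0, -2.5]
eef_pos: [608.5, 173.7, 81.1]
wrist_force: [1.0, 2.4, 3.2]
```

```bash
python3 -m creep '[[0,0,0,0,0,0,0.4],[0,0,0,0,0,0,0.4],[0,0,0,0,0,0,0.4],[0,0,0,0,0,0.02,0.4],[0,0,0,0,0,0.03,0.4],[0,0,0,0,-0.01,0.025,0.4],[0,0,0,-0.0135,-0.033,0,0.4],[0,0,0,-0.0135,-0.033,0,0.4],[0,0,0,-0.0135,-0.033,0,0.4],[0,0,0,-0.0135,-0.033,0,0.4],[0,0,0,-0.0135,-0.033,0,0.4],[0,0,0,-0.0135,-0.033,0,0.4]]'|grep -E 'eef|wrist'
python3 -m creep '[[0,0,0,-0.0135,-0.033,0,0.4],[0,0,0,-0.0135,-0.033,0,0.4],[0,0,0,-0.0135,-0.033,0,0.4],[0,0,0,-0.0135,-0.033,0,0.4],[0,0,0,-0.0135,-0.033,0,0.4],[0,0,0,0,0,0,0.4],[0,0,0,0,0,0,0.4],[0,0,0,0,0,0,0.4]]'|grep -E 'eef|wrist'
python3 - <<'E'
from pots import *
w=grab('wrist');caps(w)
E
```

```text
eef_pos: [525.8, -36.0, 155.0]
wrist_force: [0.3, -1.8, 0.4]
eef_pos: [459.5, -199.2, 155.2]
wrist_force: [-0.6, -0.5, 0.0]
pot 0 [ 610. -145.] 0 0
pot 1 [547. -81.] 0 0
pot 2 [ 526.3 -221. ] 42 4
pot 3 [464.7 -97.5] 237 11
pot 4 [ 461. -199.] 232 11
```

```bash
python3 -m creep '[[0,0,0,0.0005,0,-0.02,0.4],[0,0,0,0,0,-0.036,0.4],[0,0,0,0,0,-0.036,0.4],[0,0,0,0,0,-0.034,0.4],[0,0,0,0,0,-0.006,0.4],[0,0,0,0,0,0,0.4],[0,0,0,0,0,0,0.4],[0,0,0,0,0,0,0.4]]'|grep -E 'eef|force'
python3 -m creep '[[0,0,0,0,0,0,-0.5],[0,0,0,0,0,0,-0.5],[0,0,0,0,0,0,-0.5],[0,0,0,0,0,0,-0.5],[0,0,0,0,0,0,-0.5],[0,0,0,0,0,0,-0.5]]'
python3 -m creep '[[0,0,0,0,0,0.02,-0.5],[0,0,0,0,0,0.04,-0.5],[0,0,0,0,0,0.04,-0.5],[0,0,0,0,0,0.02,-0.5],[0,0,0,0,0,0,-0.5],[0,0,0,0,0,0,-0.5],[0,0,0,0,0,0,-0.5]]' |grep -E 'eef|open'
python3 held.py 26 3
```

```text
eef_pos: [462.6, -200.0, 26.3]
wrist_force: [0.5, -0.0, 1.0]
grip_force: 0.0
time: 31.83
eef_pos: [461.8, -200.1, 25.7]
orientation: [0.002, 0.652, 0.758, 0.0]
wrist_force: [-0.3, 0.3, 6.3]
opening: 0.362
grip_force: 34.9
eef_pos: [459.5, -198.9, 142.1]
opening: 0.362
cap [ 460.2 -198.3] 308 10 off [0.6 0.6]
cap [ 460.2 -198.3] 278 10 off [0.6 0.7]
tool z [-0.002   0.0013 -1.    ] TCP [ 459.5 -198.9  142.1]
go by (cap) [157.3 326.7]  (tcp) [158.  327.3]
```

```bash
python3 -m creep '[[0,0,0,0.0157,0.0326,0,-0.5],[0,0,0,0.0157,0.0326,0,-0.5],[0,0,0,0.0157,0.0326,0,-0.5],[0,0,0,0.0157,0.0326,0,-0.5],[0,0,0,0.0157,0.0326,0,-0.5],[0,0,0,0.0157,0.0326,0,-0.5],[0,0,0,0.0157,0.0326,0,-0.5],[0,0,0,0.0157,0.0326,0,-0.5],[0,0,0,0.0157,0.0326,0,-0.5],[0,0,0,0.0157,0.0326,-0.01,-0.5],[0,0,0,0,0,-0.01,-0.5],[0,0,0,0,0,0,-0.5]]'|grep -E 'eef|grip'; python3 -m creep '[[0,0,0,0,0,0,-0.5],[0,0,0,0,0,0,-0.5],[0,0,0,0,0,0,-0.5]]'|grep -E eef
python3 held.py 26 3
```

```text
eef_pos: [614.8, 128.1, 117.4]
grip_force: 35.1
eef_pos: [617.2, 125.3, 123.8]
cap [617.9 125.6] 409 12 off [0.7 0.3]
cap [618.  125.7] 376 12 off [0.7 0.4]
tool z [ 1.e-04 -3.e-04 -1.e+00] TCP [617.2 125.3 123.8]
go by (cap) [-0.5  2.7]  (tcp) [0.3 3.1]
```

```bash
python3 -m creep '[[0,0,0,-0.0006,0,-0.01,-0.5],[0,0,0,0,0,-0.012,-0.5],[0,0,0,0,0,0,-0.5],[0,0,0,0,0,0,-0.5],[0,0,0,0,0,0,-0.5]]'|grep -E 'eef|wrist'; for i in 1 2 3; do python3 -m creep '[[0,0,0,0,0,-0.003,-0.5],[0,0,0,0,0,0,-0.5]]'|grep -E 'eef|wrist'; done
```

```text
eef_pos: [616.5, 126.5, 101.0]
wrist_force: [-0.5, 0.6, -0.9]
eef_pos: [616.9, 126.7, 98.4]
wrist_force: [-0.5, 0.2, -1.8]
eef_pos: [616.7, 126.7, 95.1]
wrist_force: [0.2, -0.6, -1.0]
eef_pos: [616.5, 126.7, 91.9]
wrist_force: [-0.0, -0.7, -0.9]
```

```bash
python3 -m creep '[[0,0,0,0,0,-0.003,-0.5],[0,0,0,0,0,-0.003,-0.5],[0,0,0,0,0,0,-0.5]]'|grep -E 'eef|wrist';python3 -m creep '[[0,0,0,0,0,-0.003,-0.5],[0,0,0,0,0,-0.003,-0.5],[0,0,0,0,0,0,-0.5]]'|grep -E 'eef|wrist'
```

```text
eef_pos: [616.3, 126.6, 85.5]
wrist_force: [-0.1, 0.3, -0.9]
eef_pos: [616.7, 126.7, 80.0]
wrist_force: [0.7, 0.5, -1.3]
```

```bash
python3 -m creep '[[0,0,0,0,0,0,0.4],[0,0,0,0,0,0,0.4],[0,0,0,0,0,0,0.4],[0,0,0,0,0,0.02,0.4],[0,0,0,0,0,0.03,0.4],[0,0,0,0,-0.01,0.025,0.4],[0,0,0,-0.0216,-0.0307,0,0.4],[0,0,0,-0.0216,-0.0307,0,0.4],[0,0,0,-0.0216,-0.0307,0,0.4],[0,0,0,-0.0216,-0.0307,0,0.4],[0,0,0,-0.0216,-0.0307,0,0.4],[0,0,0,-0.0216,-0.0307,0,0.4]]'|grep -E 'eef|wrist'
python3 -m creep '[[0,0,0,-0.0216,-0.0307,0,0.4],[0,0,0,0,0,0,0.4],[0,0,0,0,0,0,0.4],[0,0,0,0,0,0,0.4]]'|grep -E 'eef|wrist'
python3 - <<'E'
from pots import *
w=grab('wrist');caps(w);save(w,'w10')
f=grab('top');save(f,'top3')
E
```

```text
eef_pos: [486.1, -68.7, 156.0]
wrist_force: [0.3, -1.2, -0.2]
eef_pos: [465.9, -98.2, 156.0]
wrist_force: [0.3, -0.6, -0.1]
pot 0 [ 610. -145.] 0 0
pot 1 [547. -81.] 0 0
pot 2 [ 542.6 -221.7] 33 6
pot 3 [464.8 -97.7] 200 12
pot 4 [ 460.5 -189.6] 70 7
```

```bash
python3 -m creep '[[0,0,0,-0.001,0,-0.02,0.4],[0,0,0,0,0,-0.036,0.4],[0,0,0,0,0,-0.036,0.4],[0,0,0,0,0,-0.034,0.4],[0,0,0,0,0,-0.006,0.4],[0,0,0,0,0,0,0.4],[0,0,0,0,0,0,0.4],[0,0,0,0,0,0,0.4]]'|grep -E 'eef|force'
python3 -m creep '[[0,0,0,0,0,0,-0.5],[0,0,0,0,0,0,-0.5],[0,0,0,0,0,0,-0.5],[0,0,0,0,0,0,-0.5],[0,0,0,0,0,0,-0.5],[0,0,0,0,0,0,-0.5]]'
python3 -m creep '[[0,0,0,0,0,0.02,-0.5],[0,0,0,0,0,0.04,-0.5],[0,0,0,0,0,0.04,-0.5],[0,0,0,0,0,0.02,-0.5],[0,0,0,0,0,0,-0.5],[0,0,0,0,0,0,-0.5],[0,0,0,0,0,0,-0.5]]' |grep -E 'eef|open'
python3 held.py 26 4
```

```text
eef_pos: [467.0, -98.6, 26.2]
wrist_force: [0.3, 0.4, 0.8]
grip_force: 0.0
time: 37.78
eef_pos: [466.1, -98.8, 25.7]
orientation: [0.002, 0.652, 0.758, 0.001]
wrist_force: [-0.5, 0.3, 5.7]
opening: 0.362
grip_force: 34.9
eef_pos: [463.7, -98.0, 142.1]
opening: 0.364
cap [464.4 -97.2] 401 12 off [0.7 0.8]
cap [464.4 -97.2] 378 12 off [0.7 0.8]
tool z [-2.3e-03  8.0e-04 -1.0e+00] TCP [463.7 -98.  142.1]
go by (cap) [160.9 178.4]  (tcp) [161.6 179.2]
```

```bash
python3 -m creep '[[0,0,0,0.0268,0.0294,0,-0.5],[0,0,0,0.0268,0.0294,0,-0.5],[0,0,0,0.0268,0.0294,0,-0.5],[0,0,0,0.0268,0.0294,0,-0.5],[0,0,0,0.0268,0.0294,0,-0.5],[0,0,0,0.0268,0.0294,-0.01,-0.5],[0,0,0,0,0,-0.01,-0.5],[0,0,0,0,0,0,-0.5],[0,0,0,0,0,0,-0.5],[0,0,0,0,0,0,-0.5]]'|grep -E 'eef|grip'
python3 held.py 26 4
```

```text
eef_pos: [624.3, 77.2, 122.6]
grip_force: 35.3
cap [625.   78.3] 356 12 off [0.7 1.1]
cap [625.   78.4] 326 12 off [0.7 1.2]
tool z [-2.3e-03 -5.0e-04 -1.0e+00] TCP [624.3  77.2 122.6]
go by (cap) [0.3 2.8]  (tcp) [1. 4.]
```

```bash
python3 -m creep '[[0,0,0,0.0001,0.0001,-0.01,-0.5],[0,0,0,0,0,-0.012,-0.5],[0,0,0,0,0,0,-0.5],[0,0,0,0,0,0,-0.5],[0,0,0,0,0,0,-0.5]]'|grep -E 'eef|wrist'; for i in 1 2 3; do python3 -m creep '[[0,0,0,0,0,-0.003,-0.5],[0,0,0,0,0,0,-0.5]]'|grep -E 'eef|wrist'; done
```

```text
eef_pos: [625.2, 78.0, 101.2]
wrist_force: [-0.5, 0.1, 0.0]
eef_pos: [625.5, 78.2, 98.4]
wrist_force: [0.9, 0.4, -2.4]
eef_pos: [625.9, 78.3, 95.6]
wrist_force: [-0.4, 0.4, 0.2]
eef_pos: [625.5, 78.6, 92.9]
wrist_force: [-0.3, 0.4, -0.3]
```

```bash
for i in 1 2; do python3 -m creep '[[0,0,0,0,0,-0.003,-0.5],[0,0,0,0,0,0,-0.5]]'|grep -E 'eef|wrist'; done
```

```text
eef_pos: [625.0, 78.3, 88.5]
wrist_force: [-0.4, -0.4, -1.2]
eef_pos: [625.1, 78.3, 85.4]
wrist_force: [0.4, 0.6, -2.4]
```

In. Lower to the floor, release, rise clear and check everything.

```bash
python3 -m creep '[[0,0,0,0,0,-0.003,-0.5],[0,0,0,0,0,-0.003,-0.5],[0,0,0,0,0,0,-0.5]]'|grep -E 'eef|wrist'; python3 -m creep '[[0,0,0,0,0,0,0.4],[0,0,0,0,0,0,0.4],[0,0,0,0,0,0,0.4],[0,0,0,0,0,0.02,0.4],[0,0,0,0,0,0.03,0.4],[0,0,0,0,-0.01,0.04,0.4],[0,0,0,-0.006,-0.0395,0.01,-1],[0,0,0,-0.006,-0.0395,0.01,-1],[0,0,0,-0.006,-0.0395,0.01,-1],[0,0,0,-0.006,-0.0395,0.01,-1],[0,0,0,-0.006,-0.0395,0.01,-1],[0,0,0,-0.006,-0.0395,0.01,-1]]'|grep -E 'eef|wrist'
python3 - <<'E'
from h import *
f=grab('top');save(f,'top4');s=grab('scene');save(s,'s4')
a=cv2.resize(f['img'][150:350,140:500],(720,400));b=cv2.resize(s['img'][170:320,300:520],(293,200))
c=np.zeros((600,720,3),np.uint8);c[:400]=a;c[400:,:293]=b;c[400:,300:600]=cv2.resize(s['img'][250:390,60:270],(300,200))
cv2.imwrite('pics/c4.png',c[:,:,::-1])
# home pots: cap centre z = 54+56 = 110
from wells import wells
for c0,k,m in wells(f,[(594.3,270),(602,222.8),(609.8,175.6),(617.5,128.4),(625.3,81.2)],110,16,5): print(c0.round(1),k,m)
E
```

```text
eef_pos: [625.3, 78.4, 79.9]
wrist_force: [-1.2, 1.1, -2.4]
eef_pos: [589.0, -170.8, 231.6]
wrist_force: [1.1, -0.2, -0.1]
[596.  271.1] 53 12
[602.4 222.5] 44 11
[610.6 174.6] 43 11
[618.8 129.3] 40 10
[627.1  79.7] 45 11
```

View pics/c4.png

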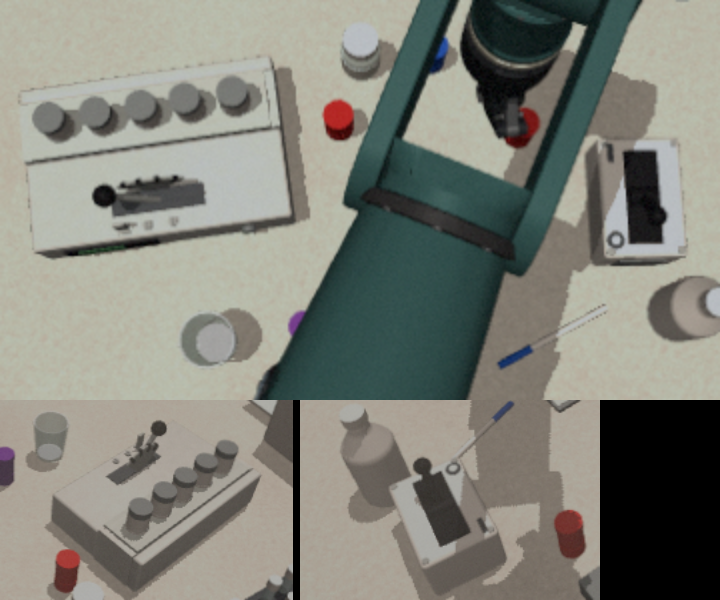

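All five pots are home, the range knob is at the tab, the trip lever's still off (knob beside the ring end), and the bystanders are in place. Now to the off side of the trip lever.

```bash
python3 -m creep '[[0,0,0,-0.0205,-0.029,0,-1],[0,0,0,-0.0205,-0.029,0,-1],[0,0,0,-0.0205,-0.029,0,-1],[0,0,0,-0.0205,-0.029,0,-1],[0,0,0,-0.0205,-0.029,0,-1],[0,0,0,-0.0205,-0.029,0,-1],[0,0,0,0,0,0,-1],[0,0,0,0,0,0,-1],[0,0,0,0,0,0,-1]]'|grep -E 'eef|wrist'
python3 - <<'E'
from h import *
w=grab('wrist');save(w,'w11')
E
```

```text
eef_pos: [466.8, -342.4, 230.6]
wrist_force: [-0.5, -0.1, -0.0]
```

View pics/w11.png

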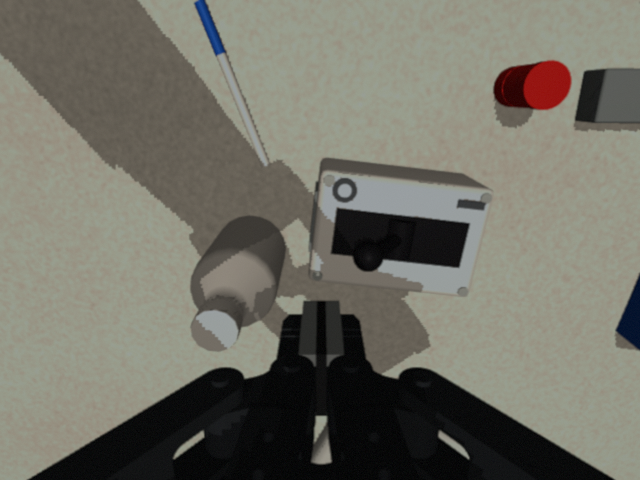

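```bash
python3 - <<'E'
from h import *
w=grab('wrist');print(state()['eef_pos'].round(1),'knob',onz(w,[(368,255)],117).round(1),'bottle cap',onz(w,[(215,330)],150).round(1),'screws',onz(w,[(329,180),(486,198),(463,292),(317,275)],70).round(0).tolist())
E
```

```text
[ 467.3 -341.6  230.6] knob [[ 501.  -353.8  117. ]] bottle cap [[ 413.  -403.1  150. ]] screws [[471.0, -318.0, 70.0], [587.0, -314.0, 70.0], [590.0, -391.0, 70.0], [473.0, -393.0, 70.0]]
```

```bash
python3 -m creep '[[0,0,0,-0.001,-0.009,-0.03,-1],[0,0,0,0,0,-0.03,-1],[0,0,0,0,0,-0.03,-1],[0,0,0,0,0,-0.026,-1],[0,0,0,0,0,0,-1],[0,0,0,0,0,0,-1]]'|grep -E 'eef|wrist'
python3 -m creep '[[0,0,0,0.01,0,0,-1],[0,0,0,0.01,0,0,-1],[0,0,0,0.01,0,0,-1],[0,0,0,0.01,0,0,-1],[0,0,0,0.01,0,0,-1],[0,0,0,0.01,0,0,-1],[0,0,0,0,0,0,-1],[0,0,0,0,0,0,-1]]'|grep -E 'eef|wrist'
```

```text
eef_pos: [465.5, -349.9, 113.0]
wrist_force: [1.0, -1.0, 0.6]
eef_pos: [529.0, -353.1, 119.6]
wrist_force: [-0.5, -0.3, 1.9]
```

```bash
python3 -m creep '[[0,0,0,0.003,0,-0.006,-1],[0,0,0,0.003,0,0,-1],[0,0,0,0,0,0,-1]]'|grep -E 'eef|wrist'; for i in 1 2 3 4; do python3 -m creep '[[0,0,0,0.003,0,0,-1],[0,0,0,0,0,0,-1]]'|grep -E 'eef|wrist'; done
```

```text
eef_pos: [531.7, -351.4, 107.6]
wrist_force: [-0.1, -0.2, 0.9]
eef_pos: [533.7, -351.3, 107.3]
wrist_force: [-2.6, 0.1, 0.5]
eef_pos: [534.3, -351.3, 107.2]
wrist_force: [-8.6, 0.9, 1.6]
eef_pos: [534.7, -351.3, 107.1]
wrist_force: [-15.2, 2.0, 4.1]
eef_pos: [535.0, -351.3, 107.1]
wrist_force: [-22.8, 2.4, 7.7]
```

At the stop with 23 N. Back off, rise and check.

```bash
python3 -m creep '[[0,0,0,0,0,0,-1],[0,0,0,0,0,0,-1],[0,0,0,-0.02,0,0,-1],[0,0,0,-0.01,0,0.01,-1],[0,0,0,0,0,0.04,-1],[0,0,0,0,0,0.04,-1],[0,0,0,0,0,0.03,-1],[0,0,0,0,-0.02,0.01,-1],[0,0,0,0,0,0,-1],[0,0,0,0,0,0,-1],[0,0,0,0,0,0,-1]]'|grep -E 'eef|wrist|time'
python3 - <<'E'
from h import *
f=grab('top');w=grab('wrist')
a=cv2.resize(f['img'][150:350,140:500],(720,400))
c=np.zeros((600,720,3),np.uint8);c[:400]=a;c[400:,:267]=cv2.resize(w['img'],(267,200));s=grab('scene');c[400:,270:570]=cv2.resize(s['img'][250:390,60:270],(300,200))
cv2.imwrite('pics/c5.png',c[:,:,::-1])
from wells import wells
for c0,k,m in wells(f,[(594.3,270),(602,222.8),(609.8,175.6),(617.5,128.4),(625.3,81.2)],110,16,5): print(c0.round(1),k,m)
E
```

```text
time: 45.75
eef_pos: [513.5, -371.1, 237.4]
wrist_force: [0.3, -0.3, 0.0]
[595.8 271.1] 52 12
[602.3 222.5] 45 11
[610.6 174.6] 43 11
[618.7 129.4] 41 10
[627.1  79.7] 45 11
```

View pics/c5.png

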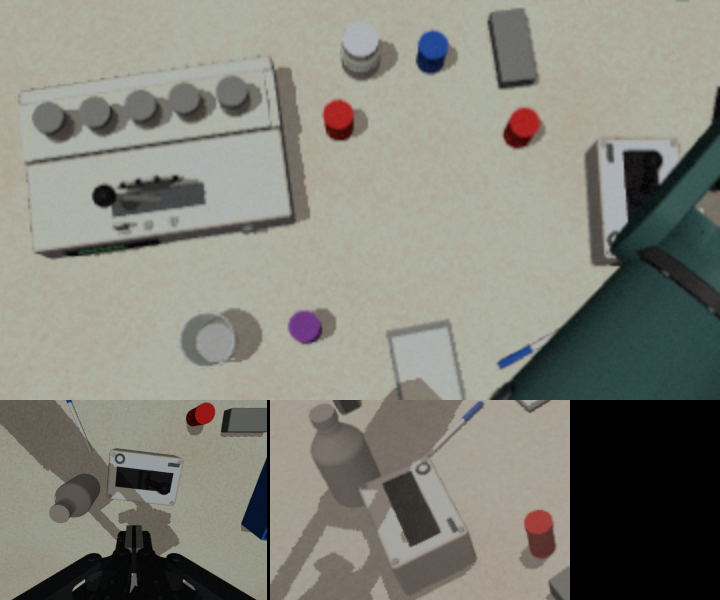

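The trip knob is at the bar (on) end. The pots, range lever and bystanders are as set, so I am handing in.

```bash
python3 -c "
from workcell import arm; print(arm.sign_off())"
```

```text
the job is handed in; nothing more can be done
None
```

The job is handed in: all five pots are home in wells, the range lever is in the +0.6 notch by the steel tab, the trip lever was held off throughout and then thrown fully on, and the jar, bottle, beaker and slide box are where they stood.

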